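# Slide the long module cassette into the empty dock

## Task

Two slab-shaped aluminium module cassettes stand on edge on the bench, a long one and a short one; beside them are two grey docks, one empty and one already holding a cassette. Take the long cassette and slide it down from above into the slot of the empty dock until it stands fully home on the slot's floor, then let go; lower it in, do not drop it. Leave the short cassette and the docked cassette where they are.

Things in the scene. Friction and masses are not known exactly. Their poses are not given: they have to be found in the camera images.
- long_cassette: Flat slab, slim plain aluminium case with grey cover plates, 100 mm long, 22 thick, 80 tall, 0.14 to 0.28 kg. Origin: centre of its underside; x along its length, y through its thickness, z up. It stands free on edge on the bench; both ends and both faces are alike, so it may go in either way round.
- short_cassette: Flat slab, slim plain aluminium case with grey cover plates, 62 mm long, 22 thick, 80 tall, 0.2 kg. Origin: centre of its underside; x along its length, y through its thickness, z up. It stands free on edge on the bench near the long one: a bystander to be left alone.
- free_dock: Empty grey plastic dock, fixed. Slot open at the top, 108 x 28 mm, floor 6 mm above the bench; straight walls up to 36 mm, then the mouth flares out 8 mm on every side up to the top edge at 50 mm (132 x 52 over the outside; base 148 x 40). Origin: centre of its underside on the bench, below the slot's middle; x along the slot, y across, z up. A cassette fully home stands 36 mm out of it.
- parked_cassette: Flat slab, slim plain aluminium case with grey cover plates, 100 mm long, 22 thick, 80 tall, 0.2 kg. Origin: centre of its underside; x along its length, y through its thickness, z up. Like the long cassette, but already standing in the other dock, its top 86 mm above the bench; leave it alone. That dock is like the empty one and centred on it; the docks' centres are at least 130 mm apart.
Mind the look-alikes: they are no part of the job. What is shaped like the long_cassette but blue is not meant.

How it is judged:
By the outcome, as a careful person would: the job done as asked, in the order asked, and still so for the second after the job is handed in, with the robot touching nothing.
It also fails if it takes over 40 s, if anything falls off the work surface, if the arm or the gripper's body presses on something with over 40 N, if the wrist force passes 120 N, or if a joint passes its speed limit or range.

## Robot

A 7-joint arm with a two-finger parallel gripper is mounted at the origin on a cart in front of the work surface, level with it; the furniture and walls round the work are solid. World frame = base frame: x ahead of the robot, y to its left, z up, the work surface at z = 0. Lengths are in m, angles in rad, forces in N, time in s.
With the tool pointing down it reaches from about 0.4 to 0.85 m from the base axis. Payload 10.4 kg.
Tool frame: the origin (TCP) lies between the finger pads; the fingertips stand tcp_to_tips ahead of it and the grasp point (between the pads) lies 8 mm behind it (tcp_to_tips is the distance from the TCP to the fingertips, in m); z points along the fingers, y is the line along which they close (so a half turn about z gives the same grasp; the last joint's range is limited). The gripper opens to 85 mm and grips with 20 to 120 N. Pads are 22 mm wide; open, the fingers measure 114 mm over their backs; the gripper's body (76 mm by 85 mm) begins 54 mm behind the grasp point. The pads swing forward as they close: fully open they stand 13 mm farther back than shut.
Start: joints at [-1.356, 0.332, -0.065, 1.46, 0.022, 1.35, -0.088], TCP at [0.147, 0.607, 0.242] pointing down, gripper open.
Joint ranges: [-2.6, 2.6], [-0.5, 2.12], [-1.47, 1.34], [0.16, 2.42], [-1.27, 4.41], [0.06, 2.06], [-2.6, 2.6]. Speed limits (rad/s): [2.22, 2.22, 2.79, 2.79, 3.14, 3.14, 3.14].

## Interface

Orientations are given as a unit quaternion [x, y, z, w].
In Python, from workcell import * gives the robot as it stands.
- The arm moves only by the tool apply_moves, never from a script. Its argument "rows" is a list of rows, each an object of numbers: "x", "y", "z": the shift along the tool's x, y, z in mm; "ax", "ay", "az": the turn, a rotation vector about the tool's x, y, z in degrees; "gripper": the closure, from 0 (fully open) to 1 (shut). A call has 1 to 5 rows; each row shifts and turns the commanded pose from where the row before left it, along the tool's axes as they then stand; what a row does not reach is not made up. A row lasts 1/12 s, in which the tool goes at most 41.7 mm and 7.16 degrees, less where a joint would pass 70% of its speed; a pose out of reach is approached as far as the arm can. A call with a gripper value outside its range is refused whole. The fingers move at their own pace and stop on an object; "newtons" is the grip in N (left out, the last holds). Time passes only in rows, so rows that do not move let the fingers close. It gives the time, the measured TCP pose, the force, the opening and the grip force at its end, in the units of the state.
- get_obs(): the state, without advancing time (a new reading comes with each control period).
- camera(name): name is "side" or "top"; returns a dict with "color" (384x512x3 uint8, red, green, blue), "fov_y" (degrees; the focal length in pixels is half the picture's height over the tangent of half this angle, whatever the lens; pixels are square), "cx", "cy" (the principal point, pixels), "rvec" (rotation vector, rad) and "tvec" (3), from world to camera coordinates, as OpenCV has them. Camera axes: x right, y down, z forward; pixel columns grow to the right and rows downward; lengths in m; the calibration is good to about 2 mm. A picture is of the moment at which its call begins. There is no depth.
- hand_in(): hands the job in; it is judged then, once.
The state is a dict: "clock": time; "joint_pos": joint angles; "joint_velocities": joint speeds; "tau": joint torques, N m; "position": TCP position; "ee_rot": TCP orientation; "ft_force": force on the tool from outside, world axes, zero at the start; "torque": the same for the moment, N m; "grip_width": opening from 0.0 (shut) to 1.0 (fully open); "grasp_force": force on a finger pad.
Only numpy, scipy, OpenCV 4.12 (cv2) and the standard library are available. Lean on these libraries where they do the work, as an engineer would, in place of code of your own. Each camera call takes 0.05 s, during which the arm holds its last target. There are 200 camera calls.

## Working session

There is one attempt and no reset: what is moved stays moved. The work goes in short steps, Python scripts to look and compute and a tool call to move; the robot and the scene stay as the last step left them, time stands still between calls to the robot, and variables do not carry over. Pictures are saved under pics/ and viewed, at most 10 in all, crops included, and the job is handed in when it is done.

Besides the shell and the picture viewer there is one more tool, called after "Emit:" by a JSON object that holds its "op" and its "data". apply_moves: Moves the arm, as the interface text tells. Its arguments: {"type":"object","properties":{"rows":{"type":"array","items":{"type":"object","properties":{"x":{"type":"number"},"y":{"type":"number"},"z":{"type":"number"},"ax":{"type":"number"},"ay":{"type":"number"},"az":{"type":"number"},"gripper":{"type":"number"}}}},"newtons":{"type":"number"}},"required":["rows"]}

```bash
mkdir -p pics
python3 - <<'E'
from workcell import *
import cv2,pickle
d={}
for n in("top","side"):
    c=camera(n); d[n]=c
    cv2.imwrite(f"pics/{n}0.png",cv2.resize(c["color"][:,:,::-1],(800,600),interpolation=cv2.INTER_CUBIC))
    print(n,c["fov_y"],c["cx"],c["cy"],c["rvec"],c["tvec"])
pickle.dump(d,open("c0.pkl","wb"))
print(get_obs())
try: print(tcp_to_tips)
except Exception as e: print(e)
E
```

```text
top 48.49333607650798 261.2411522556848 189.21351238708624 [ 2.132402   -2.16353825  0.17748844] [0.02475572 0.4540566  1.03441602]
side 44.59457629770597 254.5864433604908 198.3311288427197 [ 2.03214903 -0.27866145  0.18979092] [-0.44767014  0.10846219  1.17843284]
{'clock': 0.1, 'joint_pos': array([-1.35557837,  0.33277264, -0.06465931,  1.46086496,  0.02164704,
        1.3499302 , -0.08851166]), 'joint_velocities': array([ 0.00110839,  0.00052609,  0.00192577, -0.00371431,  0.00016883,
        0.00241084,  0.00062439]), 'tau': array([ 7.40538635e-04, -6.26745343e+01,  4.87900944e-02, -3.92432499e+01,
        1.63342163e-02,  6.91376568e-03,  7.95108440e-05]), 'position': array([0.14720244, 0.60707528, 0.24161427]), 'ee_rot': array([ 1.18639072e-01,  9.92937239e-01, -6.39549457e-04, -1.63233993e-05]), 'ft_force': array([ 0.44995571,  0.61279804, -0.72418394]), 'torque': array([0.03866673, 0.01594544, 0.00726047]), 'grasp_force': 0.0, 'grip_width': 1.0003757189980136}
0.011
```

View pics/top0.png

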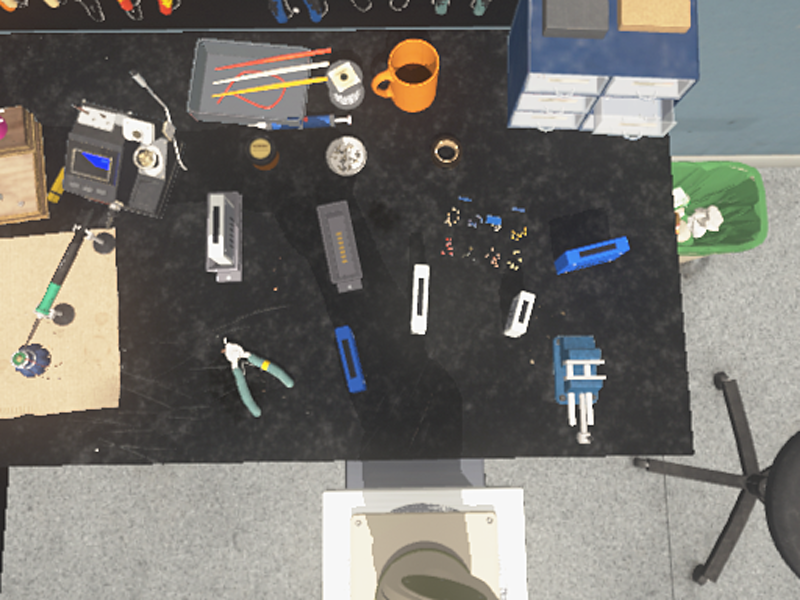

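View pics/side0.png

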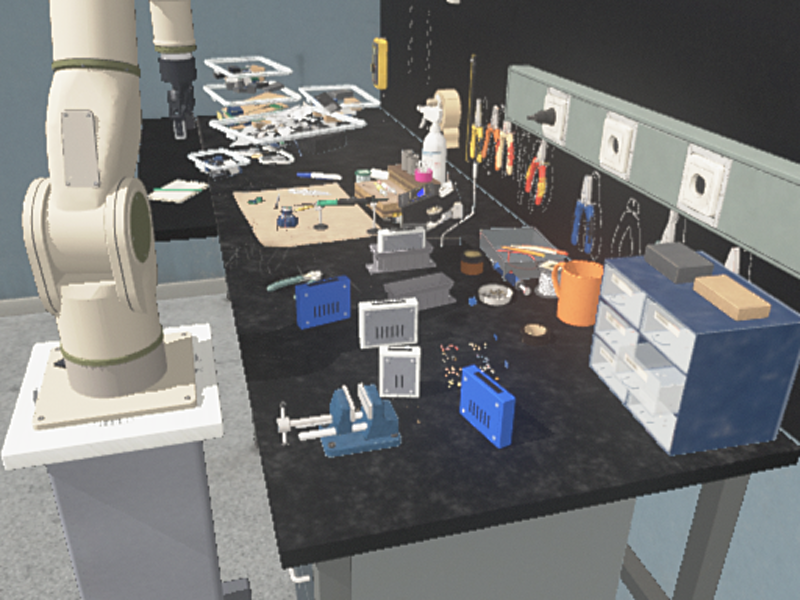

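Top view (800×600):
- Plain aluminium cassettes: long at (420,299), short at (520,313).
- Blue look-alikes: (351,359) and (591,254), not meant.
- Docked cassette: (223,235).
- Empty dock: (339,246).

The long plain one at (420,299) fits the description. I'll confirm it and measure in an enlarged crop.

Run:
```python
import cv2,pickle
d=pickle.load(open("c0.pkl","rb"))
c=d["top"]["color"][:,:,::-1]
# raw cols 195-355, rows 120-240 -> x5
cv2.imwrite("pics/crop1.png",cv2.resize(c[120:240,195:355],(800,600),interpolation=cv2.INTER_CUBIC))
```

```text
(no output)
```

View pics/crop1.png

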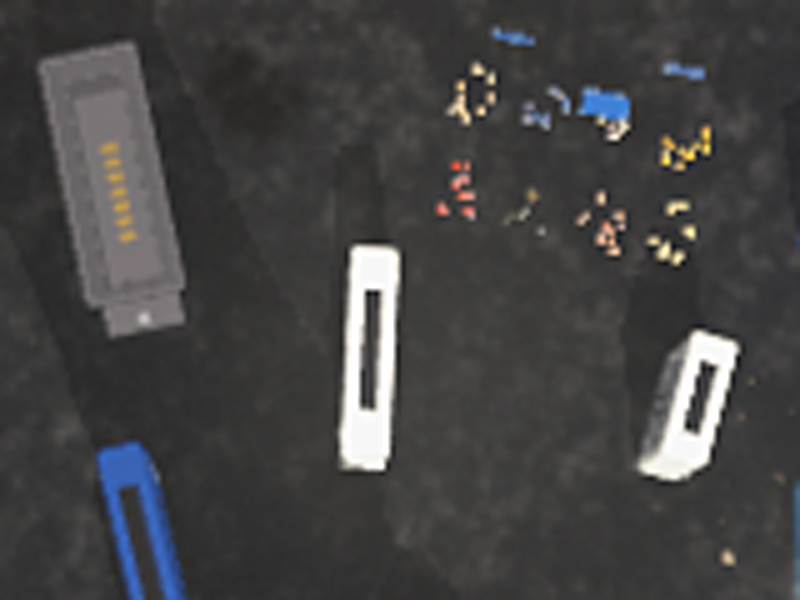

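The crop shows the long plain cassette with its top-face corners at about (352,246), (400,248), (386,464) and (342,462). The short one is at (690,405). The empty dock's top-rim corners are at (40,62), (134,42), (186,290) and (88,306).

```bash
cat > h.py <<'E'
import cv2,pickle,numpy as np
from scipy.optimize import least_squares
def K(c):
    f=c["color"].shape[0]/2/np.tan(np.radians(c["fov_y"]/2)); return np.array([[f,0,c["cx"]],[0,f,c["cy"]],[0,0,1.]])
def proj(c,P): return cv2.projectPoints(np.float64(P),np.float64(c["rvec"]),np.float64(c["tvec"]),K(c),None)[0][:,0]
def ray(c,u,z):
    R=cv2.Rodrigues(np.float64(c["rvec"]))[0]; o=-R.T@np.float64(c["tvec"]); d=R.T@np.linalg.inv(K(c))@np.array([u[0],u[1],1.])
    return o+d*(z-o[2])/d[2]
def rect(p,L,W,z):
    x,y,a=p; s=np.array([[1,1],[1,-1],[-1,-1],[-1,1]])*[L/2,W/2]; R=np.array([[np.cos(a),-np.sin(a)],[np.sin(a),np.cos(a)]])
    q=s@R.T+[x,y]; return np.c_[q,np.full(4,z)]
def fit(c,px,L,W,z):
    q=np.array([ray(c,u,z)[:2] for u in px]); m=q.mean(0); e=q[0]+q[1]-q[2]-q[3]
    r=least_squares(lambda p:(proj(c,rect(p,L,W,z))-px).ravel(),[*m,np.arctan2(e[1],e[0])])
    return r.x,np.abs(r.fun).max(),np.linalg.norm(q[0]-q[3]),np.linalg.norm(q[0]-q[1])
E
python3 - <<'E'
from h import *
d=pickle.load(open("c0.pkl","rb")); t=d["top"]
f=lambda a:195+(np.array(a)+.5)/5*[1,1]-.5+[0,-75]
for n,px,L,W,z in[("long",[(352,246),(400,248),(386,462),(342,460)],.1,.022,.08),("dock",[(40,62),(134,42),(186,290),(88,306)],.132,.052,.05)]:
    r=fit(t,f(px),L,W,z); print(n,r[0].round(4),np.degrees(r[0][2]).round(1),r[1:])
    print(proj(d["side"],rect(r[0],L,W,z)).round(1).tolist())
s=d["side"]["color"][:,:,::-1]
cv2.imwrite("pics/crop2.png",cv2.resize(s[165:225,220:300],(800,600),interpolation=cv2.INTER_CUBIC))
E
```

```text
long [ 0.4446  0.0012 -0.0726] -4.2 (np.float64(0.9053842956343487), np.float64(0.10396832244516661), np.float64(0.023232717470264657))
[[264.5, 189.8], [266.3, 193.3], [229.4, 196.4], [228.1, 192.7]]
dock [0.5416 0.1277 0.1932] 11.1 (np.float64(1.1407023817056938), np.float64(0.12742212428961433), np.float64(0.04832658142894404))
[[282.0, 173.0], [290.7, 179.4], [251.5, 187.6], [243.6, 180.7]]
```

View pics/crop2.png

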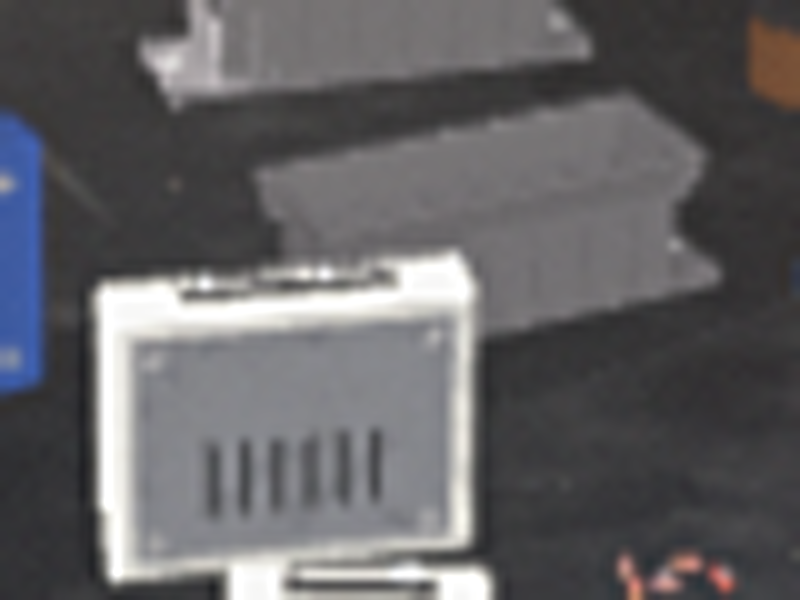

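The side crop shows the long cassette with top corners at (462,250), (478,285) and (95,287), and the dock rim at (628,92), (710,155) and (257,172). Both agree with the top-view fit to about 1 px, and both are offset the same way. I'll fit the two views jointly and work out the moves.

```bash
cat >> h.py <<'E'
def toolshift(o,target,yaw):
    from scipy.spatial.transform import Rotation as Ro
    R=Ro.from_quat(o["ee_rot"]); T=Ro.from_matrix(np.c_[[-np.cos(yaw),-np.sin(yaw),0],[-np.sin(yaw),np.cos(yaw),0],[0,0,-1]])
    dp=np.float64(target)-o["position"]
    print("pos",o["position"].round(4),"shift(tool now)mm",(R.inv().apply(dp)*1e3).round(1),"in target frame",(T.inv().apply(dp)*1e3).round(1),"rotvec deg",np.degrees((R.inv()*T).as_rotvec()).round(2))
E
python3 - <<'E'
from h import *
from workcell import *
d=pickle.load(open("c0.pkl","rb")); t=d["top"]; s=d["side"]
f=lambda a:(np.array(a)+.5)/5-.5+[195,120]
g=lambda a:(np.array(a)+.5)/10-.5+[220,165]
for n,px,sx,si,L,W,z in[("long",[(352,246),(400,248),(386,462),(342,460)],[(462,250),(478,285),(95,287)],[0,1,3],.1,.022,.08),("dock",[(40,62),(134,42),(186,290),(88,306)],[(628,92),(710,155),(257,172)],[0,1,3],.132,.052,.05)]:
    F=lambda p:np.r_[(proj(t,rect(p,L,W,z))-f(px)).ravel(),(proj(s,rect(p,L,W,z))[si]-g(sx)).ravel()]
    r=least_squares(F,[.5,.05,0]); print(n,r.x.round(4),np.degrees(r.x[2]).round(1),r.fun.round(1).tolist())
    toolshift(get_obs(),[r.x[0],r.x[1],.2],r.x[2])
E
```

```text
long [ 0.4457  0.0009 -0.0723] -4.1 [0.3, 0.3, -0.2, 0.5, 0.4, -1.2, -0.0, -1.3, -0.9, 0.2, -0.6, 0.3, -0.5, -0.5]
pos [0.1472 0.6071 0.2416] shift(tool now)mm [-432.9 -518.8   42.3] in target frame [-341.5 -583.1   41.6] rotvec deg [-0.07  0.   -9.49]
dock [0.5421 0.127  0.193 ] 11.1 [-0.5, -0.8, 0.9, -0.9, 0.8, -0.1, -0.2, 0.9, -0.2, -0.7, 0.3, -0.6, -1.4, -1.0]
pos [0.1472 0.6071 0.2416] shift(tool now)mm [-496.9 -373.4   42.1] in target frame [-295.5 -546.9   41.6] rotvec deg [-7.000e-02 -1.000e-02 -2.469e+01]
```

Emit:
{"op": "apply_moves", "data": {"rows": [{"x": -22, "y": -26, "gripper": 0}, {"x": -22, "y": -26}, {"x": -22, "y": -26}, {"x": -22, "y": -26}, {"x": -22, "y": -26}], "newtons": 50}}

```text
invalid input at $.rows[0]: expected keys x, y, z, ax, ay, az, gripper
```

Emit:
{"op": "apply_moves", "data": {"rows": [{"x": -22, "y": -26}, {"x": -22, "y": -26}, {"x": -22, "y": -26}, {"x": -22, "y": -26}, {"x": -22, "y": -26}]}}

```text
invalid input at $.rows[0]: expected keys x, y, z, ax, ay, az, gripper
```

Emit:
{"op": "apply_moves", "data": {"rows": [{"x": -22, "y": -26}, {"x": -22, "y": -26}, {"x": -22, "y": -26}, {"x": -22, "y": -26}, {"x": -22, "y": -26}]}}

```text
invalid input at $.rows[0]: expected keys x, y, z, ax, ay, az, gripper
```

Emit:
{"op": "apply_moves", "data": {"rows": [{"x": -22, "y": -26}, {"x": -22, "y": -26}, {"x": -22, "y": -26}, {"az": -4.7}, {"az": -4.8}]}}

```text
invalid input at $.rows[0]: expected keys x, y, z, ax, ay, az, gripper
```

Run:
```python
from h import *
from workcell import *
toolshift(get_obs(),[.4457,.0009,.060],-.0723)
```

```text
pos [0.1472 0.6071 0.2416] shift(tool now)mm [-432.9 -518.6  182.3] in target frame [-341.5 -583.   181.6] rotvec deg [-0.07  0.   -9.48]
```

All keys are required in every row.

Emit:
{"op": "apply_moves", "data": {"rows": [{"x": -22, "y": -26, "z": 0, "ax": 0, "ay": 0, "az": 0, "gripper": 0}, {"x": -22, "y": -26, "z": 0, "ax": 0, "ay": 0, "az": 0, "gripper": 0}, {"x": -22, "y": -26, "z": 0, "ax": 0, "ay": 0, "az": 0, "gripper": 0}, {"x": -22, "y": -26, "z": 0, "ax": 0, "ay": 0, "az": 0, "gripper": 0}, {"x": -22, "y": -26, "z": 0, "ax": 0, "ay": 0, "az": 0, "gripper": 0}], "newtons": 50}}

```text
clock: 0.52
position: [0.2239, 0.4534, 0.2419]
ee_rot: [0.119, 0.993, -0.0, -0.0]
ft_force: [1.3, 0.1, 0.6]
grip_width: 0.999
grasp_force: 0.0
```

Emit:
{"op": "apply_moves", "data": {"rows": [{"x": -22, "y": -26, "z": 0, "ax": 0, "ay": 0, "az": 0, "gripper": 0}, {"x": -22, "y": -26, "z": 0, "ax": 0, "ay": 0, "az": 0, "gripper": 0}, {"x": -22, "y": -26, "z": 0, "ax": 0, "ay": 0, "az": 0, "gripper": 0}, {"x": -22, "y": -26, "z": 0, "ax": 0, "ay": 0, "az": 0, "gripper": 0}, {"x": -22, "y": -26, "z": 0, "ax": 0, "ay": 0, "az": 0, "gripper": 0}]}}

```text
clock: 0.93
position: [0.3001, 0.3012, 0.2421]
ee_rot: [0.119, 0.993, -0.0, -0.0]
ft_force: [-0.1, 1.2, -0.8]
grip_width: 1.005
grasp_force: 0.0
```

Emit:
{"op": "apply_moves", "data": {"rows": [{"x": -22, "y": -26, "z": 0, "ax": 0, "ay": 0, "az": 0, "gripper": 0}, {"x": -22, "y": -26, "z": 0, "ax": 0, "ay": 0, "az": 0, "gripper": 0}, {"x": -22, "y": -26, "z": 0, "ax": 0, "ay": 0, "az": 0, "gripper": 0}, {"x": -22, "y": -26, "z": 0, "ax": 0, "ay": 0, "az": 0, "gripper": 0}, {"x": -22, "y": -26, "z": 0, "ax": 0, "ay": 0, "az": 0, "gripper": 0}]}}

```text
clock: 1.35
position: [0.3763, 0.1489, 0.2422]
ee_rot: [0.119, 0.993, 0.0, -0.0]
ft_force: [1.1, 0.4, 0.8]
grip_width: 1.0
grasp_force: 0.0
```

Emit:
{"op": "apply_moves", "data": {"rows": [{"x": -22, "y": -26, "z": 0, "ax": 0, "ay": 0, "az": 0, "gripper": 0}, {"x": -22, "y": -26, "z": 0, "ax": 0, "ay": 0, "az": 0, "gripper": 0}, {"x": -22, "y": -26, "z": 0, "ax": 0, "ay": 0, "az": 0, "gripper": 0}, {"x": 0, "y": 0, "z": 0, "ax": 0, "ay": 0, "az": -4.7, "gripper": 0}, {"x": 0, "y": 0, "z": 0, "ax": 0, "ay": 0, "az": -4.8, "gripper": 0}]}}

```text
clock: 1.77
position: [0.4222, 0.0573, 0.2421]
ee_rot: [0.036, 0.999, 0.0, -0.0]
ft_force: [0.0, 0.3, 0.8]
grip_width: 1.004
grasp_force: 0.0
```

Run:
```python
from h import *
from workcell import *
toolshift(get_obs(),[.4457,.0009,.060],-.0723)
```

```text
pos [0.4222 0.0573 0.2421] shift(tool now)mm [-27.6 -54.6 182.1] in target frame [-27.5 -54.6 182.1] rotvec deg [ 0.   -0.02 -0.02]
```

Emit:
{"op": "apply_moves", "data": {"rows": [{"x": -14, "y": -27, "z": 0, "ax": 0, "ay": 0, "az": 0, "gripper": 0}, {"x": -13.5, "y": -27.6, "z": 0, "ax": 0, "ay": 0, "az": 0, "gripper": 0}, {"x": 0, "y": 0, "z": 30, "ax": 0, "ay": 0, "az": 0, "gripper": 0}, {"x": 0, "y": 0, "z": 40, "ax": 0, "ay": 0, "az": 0, "gripper": 0}, {"x": 0, "y": 0, "z": 20, "ax": 0, "ay": 0, "az": 0, "gripper": 0}]}}

```text
clock: 2.18
position: [0.4438, 0.0022, 0.1491]
ee_rot: [0.037, 0.999, -0.0, -0.001]
ft_force: [-1.6, 1.0, -0.5]
grip_width: 0.997
grasp_force: 0.0
```

Run:
```python
from h import *
from workcell import *
toolshift(get_obs(),[.4457,.0009,.060],-.0723)
c=camera("side")["color"][:,:,::-1]
cv2.imwrite("pics/pre.png",cv2.resize(c[130:235,190:330],(800,600),interpolation=cv2.INTER_CUBIC))
```

```text
pos [0.4438 0.0022 0.1491] shift(tool now)mm [-2.3 -1.1 89.1] in target frame [-2.  -1.1 89.1] rotvec deg [-0.04 -0.15 -0.05]
```

View pics/pre.png

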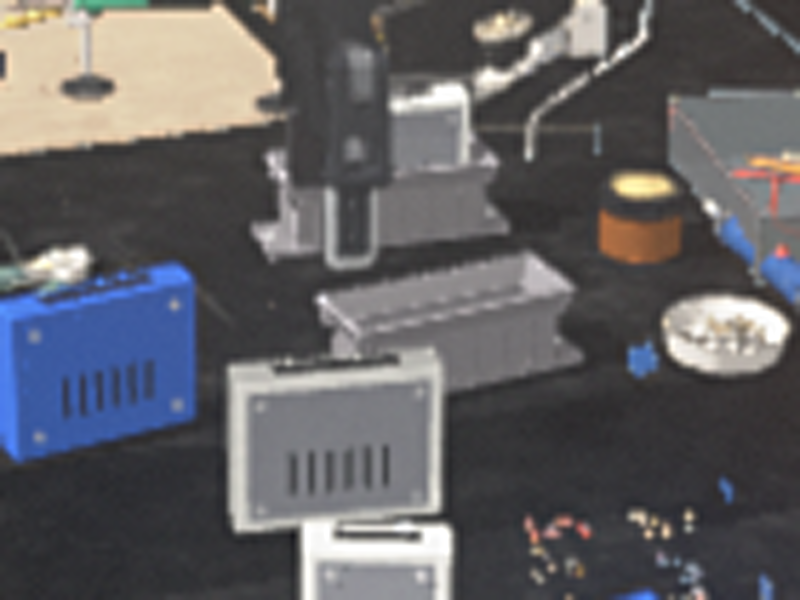

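The finger is at (350,262), roughly centred over the long cassette, whose top centre is at about (337,362). Lowering and closing.

Emit:
{"op": "apply_moves", "data": {"rows": [{"x": -1, "y": 0, "z": 20, "ax": 0, "ay": 0, "az": 0, "gripper": 0}, {"x": 0, "y": 0, "z": 20, "ax": 0, "ay": 0, "az": 0, "gripper": 0}, {"x": 0, "y": 0, "z": 20, "ax": 0, "ay": 0, "az": 0, "gripper": 0}, {"x": 0, "y": 0, "z": 18, "ax": 0, "ay": 0, "az": 0, "gripper": 0}, {"x": 0, "y": 0, "z": 10, "ax": 0, "ay": 0, "az": 0, "gripper": 0}]}}

```text
clock: 2.65
position: [0.4458, 0.0029, 0.0633]
ee_rot: [0.036, 0.999, -0.0, -0.001]
ft_force: [-0.4, -0.1, 1.1]
grip_width: 1.0
grasp_force: 0.0
```

Emit:
{"op": "apply_moves", "data": {"rows": [{"x": 0, "y": 0, "z": 0, "ax": 0, "ay": 0, "az": 0, "gripper": 0.3}, {"x": 0, "y": 0, "z": 0, "ax": 0, "ay": 0, "az": 0, "gripper": 0.5}, {"x": 0, "y": 0, "z": 0, "ax": 0, "ay": 0, "az": 0, "gripper": 0.6}, {"x": 0, "y": 0, "z": 0, "ax": 0, "ay": 0, "az": 0, "gripper": 0.68}, {"x": 0, "y": 0, "z": 0, "ax": 0, "ay": 0, "az": 0, "gripper": 0.76}]}}

```text
clock: 3.07
position: [0.4469, 0.003, 0.0652]
ee_rot: [0.036, 0.999, 0.0, 0.001]
ft_force: [-0.4, -3.3, 2.2]
grip_width: 0.299
grasp_force: 1.8
```

Emit:
{"op": "apply_moves", "data": {"rows": [{"x": 0, "y": 0, "z": 0, "ax": 0, "ay": 0, "az": 0, "gripper": 1}, {"x": 0, "y": 0, "z": 0, "ax": 0, "ay": 0, "az": 0, "gripper": 1}, {"x": 0, "y": 0, "z": 0, "ax": 0, "ay": 0, "az": 0, "gripper": 1}, {"x": 0, "y": 0, "z": 0, "ax": 0, "ay": 0, "az": 0, "gripper": 1}, {"x": 0, "y": 0, "z": 0, "ax": 0, "ay": 0, "az": 0, "gripper": 1}]}}

```text
clock: 3.48
position: [0.4469, 0.0028, 0.0651]
ee_rot: [0.036, 0.999, 0.0, 0.001]
ft_force: [-0.7, -0.9, 7.4]
grip_width: 0.245
grasp_force: 50.5
```

Gripped: opening 0.245 ≈ 21 mm, at 50 N. Lifting.

Emit:
{"op": "apply_moves", "data": {"rows": [{"x": 0, "y": 0, "z": -10, "ax": 0, "ay": 0, "az": 0, "gripper": 1}, {"x": 0, "y": 0, "z": -25, "ax": 0, "ay": 0, "az": 0, "gripper": 1}, {"x": 0, "y": 0, "z": -30, "ax": 0, "ay": 0, "az": 0, "gripper": 1}, {"x": 0, "y": 0, "z": -30, "ax": 0, "ay": 0, "az": 0, "gripper": 1}, {"x": 0, "y": 0, "z": -10, "ax": 0, "ay": 0, "az": 0, "gripper": 1}]}}

```text
clock: 3.9
position: [0.4479, 0.0026, 0.1737]
ee_rot: [0.036, 0.999, 0.001, 0.002]
ft_force: [1.2, -0.1, -1.3]
grip_width: 0.244
grasp_force: 49.6
```

Run:
```python
from h import *
from workcell import *
toolshift(get_obs(),[.5421,.127,.17],.193)
```

```text
pos [0.4479 0.0026 0.1737] shift(tool now)mm [-84.8 130.9   4.4] in target frame [-116.3  104.     3.7] rotvec deg [  0.09   0.29 -15.24]
```

Emit:
{"op": "apply_moves", "data": {"rows": [{"x": -17, "y": 26, "z": 0, "ax": 0, "ay": 0, "az": 0, "gripper": 1}, {"x": -17, "y": 26, "z": 0, "ax": 0, "ay": 0, "az": 0, "gripper": 1}, {"x": -17, "y": 26, "z": 0, "ax": 0, "ay": 0, "az": 0, "gripper": 1}, {"x": -17, "y": 26, "z": 0, "ax": 0, "ay": 0, "az": 0, "gripper": 1}, {"x": -17, "y": 26, "z": 0, "ax": 0, "ay": 0, "az": 0, "gripper": 1}]}}

```text
clock: 4.32
position: [0.5409, 0.1278, 0.1692]
ee_rot: [0.036, 0.999, 0.0, -0.0]
ft_force: [0.5, -1.6, -2.0]
grip_width: 0.245
grasp_force: 49.6
```

Emit:
{"op": "apply_moves", "data": {"rows": [{"x": 0, "y": 0, "z": 0, "ax": 0, "ay": 0, "az": -5, "gripper": 1}, {"x": 0, "y": 0, "z": 0, "ax": 0, "ay": 0, "az": -5, "gripper": 1}, {"x": 0, "y": 0, "z": 0, "ax": 0, "ay": 0, "az": -5.2, "gripper": 1}, {"x": 0, "y": 0, "z": 15, "ax": 0, "ay": 0, "az": 0, "gripper": 1}, {"x": 0, "y": 0, "z": 15, "ax": 0, "ay": 0, "az": 0, "gripper": 1}]}}

```text
clock: 4.73
position: [0.5408, 0.1265, 0.1396]
ee_rot: [-0.097, 0.995, 0.0, 0.001]
ft_force: [0.3, -0.2, -2.7]
grip_width: 0.245
grasp_force: 49.6
```

Emit:
{"op": "apply_moves", "data": {"rows": [{"x": 0, "y": 0, "z": 0, "ax": 0, "ay": 0, "az": 0, "gripper": 1}, {"x": 0, "y": 0, "z": 0, "ax": 0, "ay": 0, "az": 0, "gripper": 1}, {"x": 0, "y": 0, "z": 0, "ax": 0, "ay": 0, "az": 0, "gripper": 1}]}}

```text
clock: 4.98
position: [0.5406, 0.1264, 0.14]
ee_rot: [-0.096, 0.995, 0.0, 0.0]
ft_force: [-0.5, -0.2, -2.1]
grip_width: 0.248
grasp_force: 49.4
```

Run:
```python
from h import *
from workcell import *
toolshift(get_obs(),[.5421,.127,.071],.193)
d={n:camera(n) for n in("top","side")}; pickle.dump(d,open("c1.pkl","wb"))
t=d["top"]["color"][90:195,170:270,::-1]; s=d["side"]["color"][105:210,215:315,::-1]
cv2.imwrite("pics/held.png",np.hstack([cv2.resize(a,(400,420),interpolation=cv2.INTER_CUBIC) for a in(t,s)]))
```

```text
pos [0.5406 0.1264 0.14  ] shift(tool now)mm [-1.5  0.3 69. ] in target frame [-1.5  0.4 69. ] rotvec deg [0.   0.02 0.01]
```

View pics/held.png

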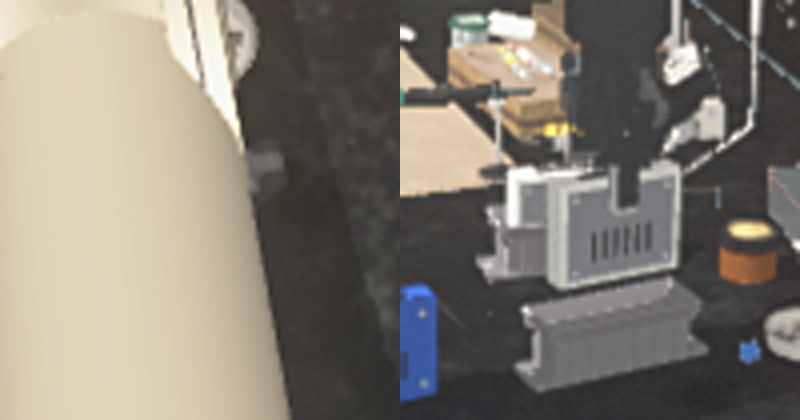

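The top view is blocked by the arm. In the side view the held cassette sits upright above the dock, with its bottom edge from (552,290) to (682,266). I'll overlay the predicted outlines on an enlarged side crop.

Run:
```python
from h import *
s=pickle.load(open("c1.pkl","rb"))["side"]
a=.193
im=cv2.resize(s["color"][142:204,230:300,::-1],None,fx=9.6,fy=9.6,interpolation=cv2.INTER_CUBIC)
def dr(P,col):
    q=((proj(s,P)-[230,142]+.5)*9.6-.5); print(q.round().astype(int).tolist())
    cv2.polylines(im,[q.round().astype(np.int32)],True,col,1)
c=[.5406,.1264,a]
dr(rect(c,.1,.022,.075),(0,255,0)); dr(rect(c,.1,.022,.155),(0,255,0))
dr(rect([.5421,.127,a],.132,.052,.05),(0,0,255)); dr(rect([.5421,.127,a],.148,.040,.0),(0,0,255))
cv2.imwrite("pics/ov.png",im); print(im.shape)
```

```text
[[485, 258], [520, 283], [234, 341], [202, 313]]
[[495, 18], [531, 42], [238, 93], [204, 69]]
[[505, 302], [589, 364], [213, 443], [137, 377]]
[[529, 444], [593, 494], [179, 587], [122, 533]]
(595, 672, 3)
```

View pics/ov.png

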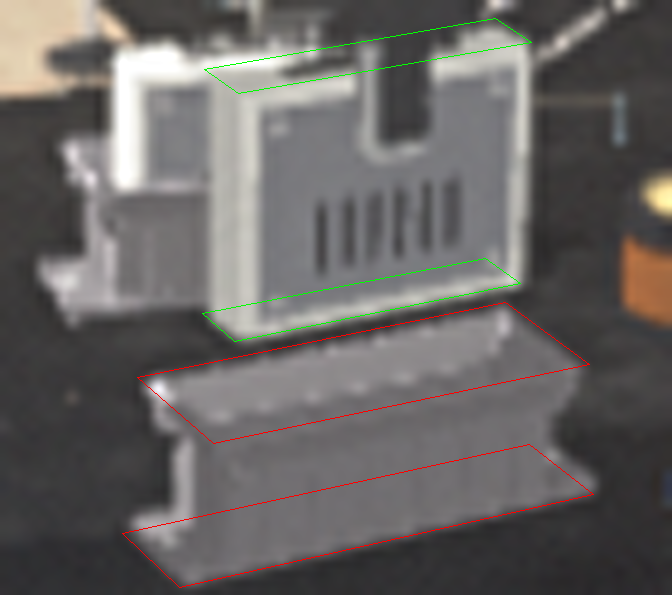

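The overlay shows the cassette and dock agreeing with the model within about 1.5 mm: cassette bottom-left at (240,340), dock rim at (150,380) and (582,366). Lowering carefully.

Emit:
{"op": "apply_moves", "data": {"rows": [{"x": -1.2, "y": 0.3, "z": 10, "ax": 0, "ay": 0, "az": 0, "gripper": 1}, {"x": 0, "y": 0, "z": 10, "ax": 0, "ay": 0, "az": 0, "gripper": 1}, {"x": 0, "y": 0, "z": 7, "ax": 0, "ay": 0, "az": 0, "gripper": 1}, {"x": 0, "y": 0, "z": 5, "ax": 0, "ay": 0, "az": 0, "gripper": 1}, {"x": 0, "y": 0, "z": 4, "ax": 0, "ay": 0, "az": 0, "gripper": 1}]}}

```text
clock: 5.5
position: [0.5411, 0.1267, 0.1021]
ee_rot: [-0.096, 0.995, -0.0, -0.001]
ft_force: [0.5, 0.0, -1.4]
grip_width: 0.247
grasp_force: 49.6
```

Emit:
{"op": "apply_moves", "data": {"rows": [{"x": 0, "y": 0, "z": 2, "ax": 0, "ay": 0, "az": 0, "gripper": 1}, {"x": 0, "y": 0, "z": 2, "ax": 0, "ay": 0, "az": 0, "gripper": 1}, {"x": 0, "y": 0, "z": 2, "ax": 0, "ay": 0, "az": 0, "gripper": 1}, {"x": 0, "y": 0, "z": 2, "ax": 0, "ay": 0, "az": 0, "gripper": 1}, {"x": 0, "y": 0, "z": 0, "ax": 0, "ay": 0, "az": 0, "gripper": 1}]}}

```text
clock: 5.92
position: [0.5415, 0.1269, 0.0951]
ee_rot: [-0.097, 0.995, 0.0, -0.0]
ft_force: [0.3, -0.4, -2.1]
grip_width: 0.246
grasp_force: 49.6
```

Inside the straight walls (bottom about z = 0.030) with no contact. 24 mm still to go.

Emit:
{"op": "apply_moves", "data": {"rows": [{"x": 0, "y": 0, "z": 4, "ax": 0, "ay": 0, "az": 0, "gripper": 1}, {"x": 0, "y": 0, "z": 4, "ax": 0, "ay": 0, "az": 0, "gripper": 1}, {"x": 0, "y": 0, "z": 4, "ax": 0, "ay": 0, "az": 0, "gripper": 1}, {"x": 0, "y": 0, "z": 4, "ax": 0, "ay": 0, "az": 0, "gripper": 1}, {"x": 0, "y": 0, "z": 3, "ax": 0, "ay": 0, "az": 0, "gripper": 1}]}}

```text
clock: 6.33
position: [0.5414, 0.1268, 0.0756]
ee_rot: [-0.097, 0.995, -0.0, -0.0]
ft_force: [-0.1, 0.3, -2.8]
grip_width: 0.251
grasp_force: 49.6
```

Emit:
{"op": "apply_moves", "data": {"rows": [{"x": 0, "y": 0, "z": 1, "ax": 0, "ay": 0, "az": 0, "gripper": 1}, {"x": 0, "y": 0, "z": 1, "ax": 0, "ay": 0, "az": 0, "gripper": 1}, {"x": 0, "y": 0, "z": 1, "ax": 0, "ay": 0, "az": 0, "gripper": 1}, {"x": 0, "y": 0, "z": 1, "ax": 0, "ay": 0, "az": 0, "gripper": 1}, {"x": 0, "y": 0, "z": 0, "ax": 0, "ay": 0, "az": 0, "gripper": 1}]}}

```text
clock: 6.75
position: [0.5416, 0.1269, 0.0722]
ee_rot: [-0.097, 0.995, 0.0, -0.0]
ft_force: [0.2, -0.1, -2.0]
grip_width: 0.247
grasp_force: 49.6
```

Emit:
{"op": "apply_moves", "data": {"rows": [{"x": 0, "y": 0, "z": 0.7, "ax": 0, "ay": 0, "az": 0, "gripper": 1}, {"x": 0, "y": 0, "z": 0.7, "ax": 0, "ay": 0, "az": 0, "gripper": 1}, {"x": 0, "y": 0, "z": 0, "ax": 0, "ay": 0, "az": 0, "gripper": 1}]}}

```text
clock: 7.0
position: [0.5417, 0.1269, 0.0712]
ee_rot: [-0.096, 0.995, 0.0, 0.0]
ft_force: [-1.6, -1.3, 2.2]
grip_width: 0.249
grasp_force: 50.1
```

Emit:
{"op": "apply_moves", "data": {"rows": [{"x": 0, "y": 0, "z": 0.6, "ax": 0, "ay": 0, "az": 0, "gripper": 1}, {"x": 0, "y": 0, "z": 0, "ax": 0, "ay": 0, "az": 0, "gripper": 1}]}}

```text
clock: 7.17
position: [0.5418, 0.1269, 0.0712]
ee_rot: [-0.096, 0.995, 0.0, 0.0]
ft_force: [-5.6, -1.8, 10.4]
grip_width: 0.252
grasp_force: 51.0
```

Seated: z stopped at 0.0712 (expected 0.0711) and the floor is pushing back. Releasing gently, then retreating.

Emit:
{"op": "apply_moves", "data": {"rows": [{"x": 0, "y": 0, "z": -0.5, "ax": 0, "ay": 0, "az": 0, "gripper": 0.7}, {"x": 0, "y": 0, "z": 0, "ax": 0, "ay": 0, "az": 0, "gripper": 0.6}, {"x": 0, "y": 0, "z": 0, "ax": 0, "ay": 0, "az": 0, "gripper": 0.4}, {"x": 0, "y": 0, "z": 0, "ax": 0, "ay": 0, "az": 0, "gripper": 0.3}, {"x": 0, "y": 0, "z": 0, "ax": 0, "ay": 0, "az": 0, "gripper": 0.3}]}}

```text
clock: 7.58
position: [0.5416, 0.1269, 0.0707]
ee_rot: [-0.097, 0.995, 0.0, -0.0]
ft_force: [-0.1, 1.0, -1.1]
grip_width: 0.702
grasp_force: 0.0
```

Emit:
{"op": "apply_moves", "data": {"rows": [{"x": 0, "y": 0, "z": -5, "ax": 0, "ay": 0, "az": 0, "gripper": 0.3}, {"x": 0, "y": 0, "z": -15, "ax": 0, "ay": 0, "az": 0, "gripper": 0.3}, {"x": 0, "y": 0, "z": -30, "ax": 0, "ay": 0, "az": 0, "gripper": 0.3}, {"x": 0, "y": 0, "z": -35, "ax": 0, "ay": 0, "az": 0, "gripper": 0.3}, {"x": 0, "y": 0, "z": -20, "ax": 0, "ay": 0, "az": 0, "gripper": 0.3}]}}

```text
clock: 8.0
position: [0.5426, 0.1267, 0.1794]
ee_rot: [-0.096, 0.995, 0.0, 0.001]
ft_force: [0.7, 0.4, -0.0]
grip_width: 0.698
grasp_force: 0.0
```

Run:
```python
from h import *
from workcell import *
s=camera("side")
im=cv2.resize(s["color"][130:235,190:330,::-1],(800,600),interpolation=cv2.INTER_CUBIC)
q=((proj(s,rect([.5418,.1269,.193],.1,.022,.086))-[190,130]+.5)*5.714-.5).round().astype(np.int32)
cv2.polylines(im,[q],True,(0,255,0),1)
cv2.imwrite("pics/end.png",im)
```

```text
(no output)
```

View pics/end.png

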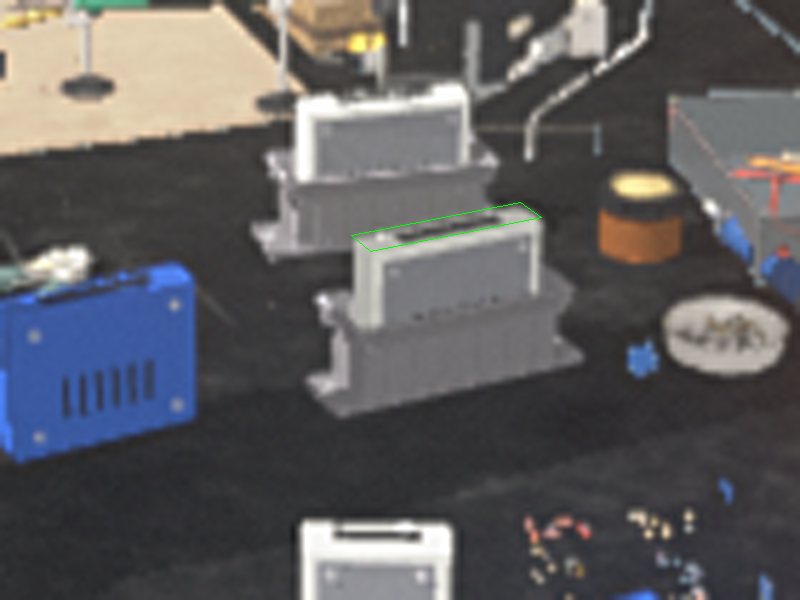

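The long cassette stands upright in the dock. Its top face at (445,228) matches the predicted outline at z = 86 mm, and the docked and short cassettes haven't moved.

```bash
python3 -c "
from workcell import *
print(hand_in())"
```

```text
the job is handed in; nothing more can be done
None
```

The long cassette is fully home in the empty dock and released, the short and docked cassettes were left where they were, and the job was handed in about 8 s into the 40 s limit.

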